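# Click the paint rack round to orange and lock it

### The arm

A 6-joint arm with a two-finger parallel gripper is mounted at the origin on the work surface. World frame = base frame: x ahead of the robot, y to its left, z up, the work surface at z = 0. Lengths are in mm, angles in rad, forces in N, time in s.
With the tool pointing down it reaches from about 350 to 975 mm from the base axis. Payload 7.1 kg.
Tool frame: the origin (TCP) lies midway between the tips of the shut fingers; the grasp point (between the pads) lies 19 mm behind it (ctrl.grip_depth is the distance from the TCP to the grasp point, in mm); z points along the fingers, y is the line along which they close (so a half turn about z gives the same grasp; the last joint's range is limited). The gripper opens to 88 mm and grips with 3 to 60 N. Pads are 20 mm wide; open, the fingers measure 115 mm over their backs; the gripper's body (75 mm by 178 mm) begins 61 mm behind the grasp point.
Start: joints at [1.21, 0.423, 1.63, -0, 1.089, -0.019], TCP at [209.458, 588.84, 222.675] pointing down, gripper open.
Joint ranges: [-3, 3], [-0.9, 2.11], [0.09, 2.58], [-1.31, 4.45], [0.11, 2.69], [-2.54, 2.54]. Speed limits (rad/s): [2.39, 2.39, 3.01, 3.14, 3.14, 3.14].

### API

Orientations are given as a rotation vector (axis times angle).
In Python, from workcell import ctrl, cams gives the robot as it stands.
- The arm moves only by the tool move_arm, never from a script. Its argument "steps" is a list of rows, each a list of 3 entries, a list of its own where there are three numbers: the shift along the tool's x, y, z in units of 25 mm (1.0 is 25 mm), then the turn about the tool's z in units of 5 degrees (1.0 is 5 degrees), then the closure, from 0 (fully open) to 1 (shut). A call has 1 to 20 rows; each row shifts and turns the commanded pose from where the row before left it, along the tool's axes as they then stand; what a row does not reach is not made up. A row lasts 1/12 s, in which the tool goes at most 41.7 mm and 7.16 degrees, less where a joint would pass 70% of its speed; a pose out of reach is approached as far as the arm can. A call is refused whole if a number of a shift passes 1 or a number of a turn 1, either way. A call with a gripper value outside its range is refused whole. The fingers move at their own pace and stop on an object; the grip force is fixed at half the most. Time passes only in rows, so rows that do not move let the fingers close. It gives the time, the measured TCP pose, the force, the opening and the grip force at its end, in the units of the state.
- ctrl.get_obs(): the state, without advancing time (a new reading comes with each control period).
- cams.get_image(name): name is "side" or "top"; returns a dict with "image" (400x640x3 uint8, red, green, blue), "camera_matrix" (3x3 intrinsics, pixels), "xyz" and "rotation" of the camera in the world. Camera axes: x right, y down, z forward; pixel columns grow to the right and rows downward; lengths in mm; the calibration is good to about 2 mm. A picture is of the moment at which its call begins. There is no depth.
- ctrl.close_job(): hands the job in; it is judged then, once.
Trained networks look in the newest picture that a camera, given by its name, has taken for a name from the list of things; names that differ only in an ending like _2 or _b are one class to them, and where a whole thing is asked for, a point or a joint stands for the part that bears it (a point fixed in the world has none). Each returns a list of dicts, best first, with "p" (0 to 1); they miss things now and then, are a little off and sometimes report something else, mostly with a low value. They report only what shows in the picture. A call takes as long as a camera call. They do not tell look-alikes from the thing itself.
- cams.boxes_of(camera, thing): "rect" ([centre column, centre row, width, height] in pixels, round what is visible of it).
- cams.cut_out(camera, thing): "pixels" (400x640 bool, what is visible of it) and "rect" ([centre column, centre row, width, height] in pixels, round what is visible of it).
The state is a dict: "t": time; "qpos": joint angles; "qvel": joint speeds; "joint_torque": joint torques, N m; "ee_pos": TCP position; "orientation": TCP orientation; "ft_force": force on the tool from outside, world axes, zero at the start; "moment": the same for the moment, N m; "width": finger opening in mm; "grasp_force": force on a finger pad.
Only numpy, scipy, OpenCV 4.12 (cv2) and the standard library are available. Lean on these libraries where they do the work, as an engineer would, in place of code of your own. Each camera call takes 0.05 s, during which the arm holds its last target. There are 200 camera calls.

### The job

Turn the paint rack's wheel clockwise by its black grip, counting the clicks, until the orange-capped pot has clicked into place at the red lock post; do not turn it a click too far. Let go, then press the red lock plunger down until it is fully home so that the wheel is locked, feeling for the stop and never pressing on it with more than 20 N. Leave everything else on the table where it stands.

Things in the scene. Friction and masses are not known exactly. Their poses are not given: they have to be found in the camera images.
- rack: the paint rack: a plywood base plate 250 x 250 x 12 mm fixed to the table, carrying a wheel of eight capped paint pots and a red lock post at the middle of its right-hand (-y) edge. Origin: centre of the plate's underside, which is also the foot of the wheel's vertical turning axis; x and y run along the plate's edges, z up
- wheel (a joint): angle of the pot wheel (rad), growing clockwise from above; 0 = orange pot at the red lock post, one click = 0.785. Starts two to four clicks short of 0; end stops at -4.2 and 1.2. A sprung stop clicks at each pot, up to 0.04 rad off true (the lock pin draws the wheel true); about 0.2 N m turns it halfway over, then it snaps by itself into the next stop
- knob_top (a point): centre of the top of the wheel's grip, on the turning axis, 120 mm above the table. The grip, which turns with the wheel, is an upright black bar, 56 mm long (along this point's x), 22 mm thick (along its y), 34 mm high (86 to 120 mm above the table), free all round above the pot tops. At wheel angle q its long side lies at the rack's yaw minus q
- orange_pot (a point): centre of the top of the orange-capped pot, 70 mm above the table. Eight pots of 34 mm diameter stand on the wheel at 66 mm from its axis, all with tops at 70 mm; cap colours clockwise from orange: white, green, black, yellow, white, blue, white. The wheel ends in a toothed aluminium edge of about 112 mm radius, 36 mm above the table
- lock_axis (a point): point on the table plane under the vertical axis of the lock plunger, 98 mm from the wheel's axis towards -y of the rack. Above it is the plunger's red round cap, 36 mm in diameter, flat, to be pressed straight down with closed fingertips; it is rubber-sprung and gives 1 mm per 5 N. While up, its top is 93 to 103 mm above the table: the lock's arm is set anew each time, so feel for it
- lock (a joint): how far the lock plunger is pushed down (m): 0 = up (its start), 0.020 = fully home on a hard stop. About 4 N of friction, more while the pin draws the wheel true; 9 to 14 N seats it surely. Stays where it is left. Its 11 mm round-nosed steel pin enters a slot of the wheel's edge after 3 to 13 mm; if no slot is under it, it stands on a tooth, well short of home
- doll_blue: loose painted peg doll with a blue body, 32 mm diameter, 60 mm high; origin under its centre
- doll_black: loose peg doll with a black body, 32 mm diameter, 60 mm high; origin under its centre
- bottle_teal: loose green paint bottle, 48 mm diameter, 100 mm high; origin under its centre
- jar_white: loose white paint jar, 54 mm diameter, 50 mm high; origin under its centre
- bottle_ochre: loose yellow paint bottle, 48 mm diameter, 100 mm high; origin under its centre
- water_cup: loose blue ceramic water cup, 84 mm diameter, 75 mm high; origin under its centre
- brush_jar: loose glass jar with brushes, 66 mm diameter, about 200 mm high with the brushes; origin under its centre
Things that resemble listed ones, but are neither listed nor needed, are in the scene too. Leave any purple look-alike of the doll_blue alone.

How it is judged:
By the outcome, as a careful person would: the job done as asked, in the order asked, and still so for the second after the job is handed in, with the robot touching nothing.
It also fails if it takes over 56 s, if anything falls off the work surface, if the arm or the gripper's body presses on something with over 40 N, if the wrist force passes 120 N, or if a joint passes its speed limit or range.

## Working session

There is one attempt and no reset: what is moved stays moved. The work goes in short steps, Python scripts to look and compute and a tool call to move; the robot and the scene stay as the last step left them, time stands still between calls to the robot, and variables do not carry over. Pictures are saved under pics/ and viewed, at most 10 in all, crops included, and the job is handed in when it is done.

Besides the shell and the picture viewer there is one more tool, called after "Call:" in YAML: its name, and indented under it one key for each argument. move_arm: Moves the arm, as the interface text tells. Its arguments: {"type":"object","properties":{"steps":{"type":"array"}},"required":["steps"]}

```bash
mkdir -p pics; cat > h.py <<'E'
import numpy as np,cv2
from workcell import ctrl,cams
from scipy.spatial.transform import Rotation as R
def ray(d,u,v,z):
    K=np.array(d["camera_matrix"]);M=np.array(d["rotation"])
    M=M if M.shape==(3,3) else R.from_rotvec(M).as_matrix()
    r=M@np.linalg.solve(K,[u,v,1]);c=np.array(d["xyz"])
    return c+r*(z-c[2])/r[2]
def proj(d,p):
    M=np.array(d["rotation"]);M=M if M.shape==(3,3) else R.from_rotvec(M).as_matrix()
    q=np.array(d["camera_matrix"])@(M.T@(np.array(p)-d["xyz"]));return q[:2]/q[2]
def save(d,n): cv2.imwrite("pics/"+n,d["image"][:,:,::-1])
E
python3 - <<'E'
from h import *
np.set_printoptions(precision=2,suppress=True)
o=ctrl.get_obs();print(o)
for c in("top","side"):
    d=cams.get_image(c);save(d,c+"0.png");print(c,d["xyz"],d["rotation"])
    for n,z in(("rack",12),("wheel",36),("knob_top",120),("orange_pot",70),("lock",98),("lock_axis",98)):
        try:
            for b in cams.boxes_of(c,n)[:3]: print(n,round(b["p"],2),np.array(b["rect"]),ray(d,*b["rect"][:2],z))
        except Exception as e: print(n,e)
E
```

```text
{'t': 0.0, 'qpos': array([ 1.21,  0.42,  1.63, -0.  ,  1.09, -0.02]), 'qvel': array([-0., -0.,  0., -0., -0., -0.]), 'joint_torque': array([  0.  , -54.46, -27.37,   0.06,   0.02,  -0.  ]), 'ee_pos': array([209.3 , 588.33, 221.92]), 'orientation': array([-0.53, -3.1 ,  0.  ]), 'ft_force': array([-0.25, -0.24, -0.55]), 'moment': array([-0.03, -0.06,  0.05]), 'grasp_force': 0.0, 'width': 87.96405813940714}
top [ 255.73   11.99 1638.44] [-2.13  2.11 -0.21]
rack 0.64 [305.4 210.   74.7  76.2] [524.04  47.76  12.  ]
wheel 0.68 [302.6 205.7  57.2  56.6] [536.37  57.95  36.  ]
orange_pot 0.8 [302.4 208.8  58.9  61.3] [518.85  57.56  70.  ]
lock 0.6 [302.1 208.4  59.2  59.1] [515.61  57.85  98.  ]
lock 0.39 [329.8 200.2   7.6  11.3] [546.5  -42.08  98.  ]
lock_axis 0.7 [304.  207.9  75.3  71.9] [517.49  51.01  98.  ]
side [ 275.01 1048.4  1090.57] [-0.34  2.76 -1.21]
rack 0.62 [317.9 227.2  85.9  79.9] [548.53  27.39  12.  ]
wheel 0.59 [322.4 229.7  71.7  54. ] [526.7   57.05  36.  ]
knob_top 0.85 [320.6 231.2  69.5  54. ] [510.08 142.78 120.  ]
orange_pot 0.73 [320.8 229.9  76.9  56.6] [522.9   90.91  70.  ]
lock_axis 0.72 [321.4 227.6  84.7  79.5] [516.67 107.96  98.  ]
```

View pics/top0.png

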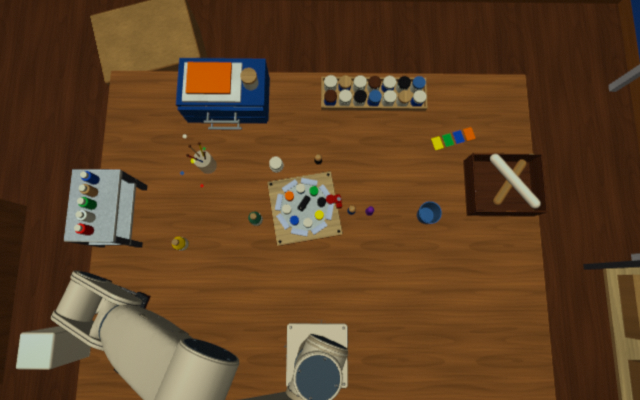

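View pics/side0.png

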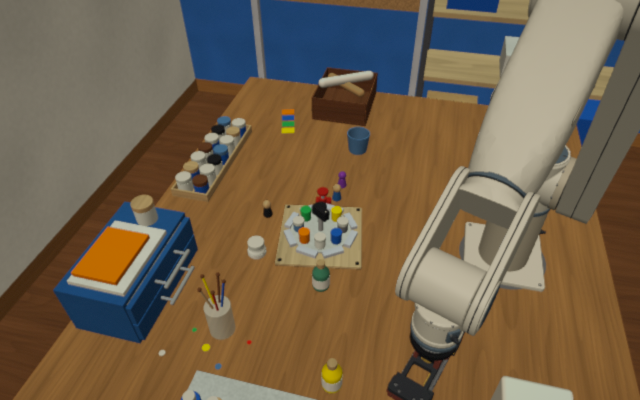

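The top view shows the rack at about (304,208), with the orange cap at (289,196), the red post at (334,200), and dolls at (351,210) and (370,210, purple). I'll enlarge both views.

```bash
python3 - <<'E'
from h import *
t=cv2.imread("pics/top0.png")[160:250,240:390];s=cv2.imread("pics/side0.png")[175:275,265:375]
a=cv2.resize(t,(780,468),interpolation=cv2.INTER_CUBIC);cv2.imwrite("pics/tc.png",a)
cv2.imwrite("pics/sc.png",cv2.resize(s,(660,600),interpolation=cv2.INTER_CUBIC))
E
```

```text
(no output)
```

View pics/tc.png

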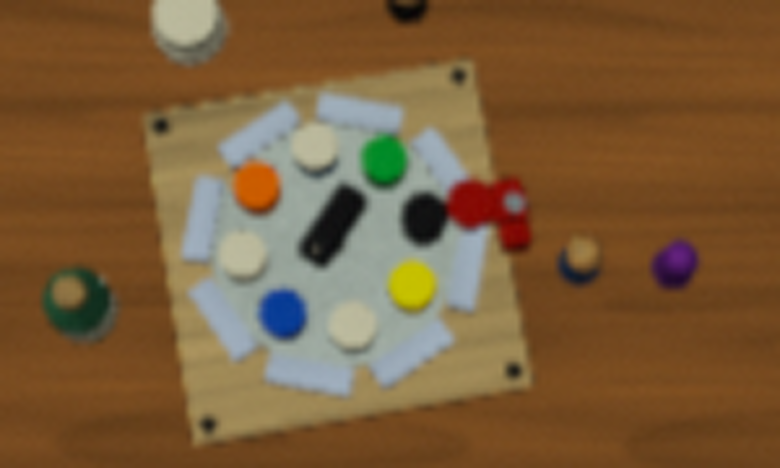

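View pics/sc.png

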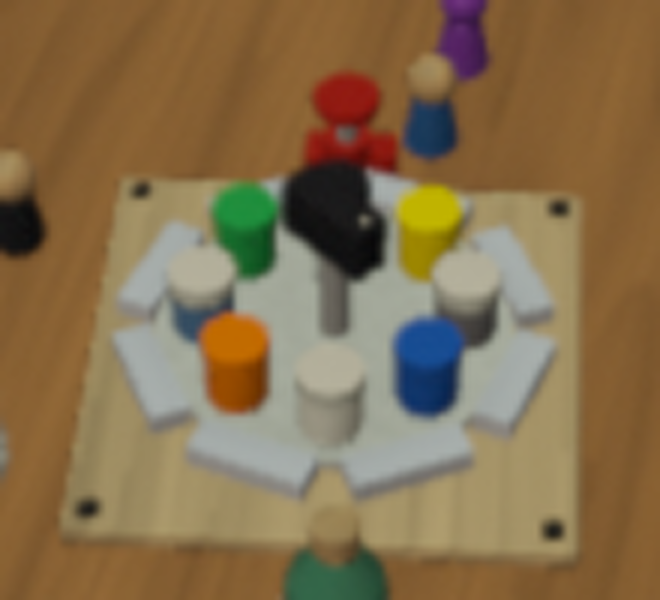

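```bash
cat > m.py <<'E'
from h import *
np.set_printoptions(precision=3,suppress=True)
d=cams.get_image("top")
f=lambda x,y:((x+.5)/5.2-.5+240,(y+.5)/5.2-.5+160)
S=[ray(d,*f(*p),12)[:2] for p in((160,125),(458,75),(513,370),(208,425))]
C=np.mean(S,0);print("screws",np.array(S),"C",C,[np.linalg.norm(S[i]-S[i-1]) for i in range(4)])
# rack y = right->left of image
v=(S[0]-S[1]+S[3]-S[2]);yaw1=np.arctan2(-v[0],v[1]);w=(S[0]-S[3]+S[1]-S[2]);yaw2=np.arctan2(w[1],w[0]);print("yaw",yaw1,yaw2)
P=[ray(d,*f(*p),70)[:2] for p in((315,146),(384,160),(424,217),(412,285),(352,326),(283,313),(242,255),(256,187))]
print("pots C",np.mean(P,0),[np.linalg.norm(p-np.mean(P,0)) for p in P])
PC=np.mean(P,0);print("pot q",[round(float(np.arctan2(*(p-PC)[::-1])),3) for p in P])
K=[ray(d,*f(*p),120)[:2] for p in((352,193),(316,254))];print("knob",K,np.mean(K,0))
yaw=(yaw1+yaw2)/2
print("lock from rack",C+98*np.array([np.sin(yaw),-np.cos(yaw)]),"cap obs",ray(d,*f(470,203),98)[:2])
s=cams.get_image("side");g=lambda x,y:((x+.5)/6-.5+265,(y+.5)/6-.5+175)
S2=[ray(s,*g(*p),12)[:2] for p in((140,190),(559,208),(553,530),(87,508))];print("side C",np.mean(S2,0),S2)
print("cap side",ray(s,*g(346,98),98)[:2])
o=ctrl.get_obs();print(R.from_rotvec(o["orientation"]).as_matrix(),o["qpos"])
E
python3 m.py
```

```text
screws [[625.856 183.878]
 [665.797 -36.773]
 [445.698 -77.086]
 [404.243 143.149]] C [535.398  53.292] [np.float64(225.32457354126018), np.float64(224.23677154470707), np.float64(223.76000067252465), np.float64(224.1032089040409)]
yaw 0.18256453697407793 0.18145316414451107
pots C [533.307  52.843] [np.float64(66.38307940567624), np.float64(65.39777991854864), np.float64(65.47590454359812), np.float64(65.71025501036016), np.float64(65.68326285769778), np.float64(65.40596329250091), np.float64(66.00700681042106), np.float64(65.4791233172495)]
pot q [0.213, -0.57, -1.355, -2.129, -2.93, 2.581, 1.789, 1.011]
knob [array([554.408,  39.207]), array([511.7  ,  63.356])] [533.054  51.281]
lock from rack [553.137 -43.089] cap obs [552.277 -42.73 ]
side C [535.178  49.292] [array([666.324, -41.166]), array([444.426, -81.192]), array([404.561, 139.516]), array([625.399, 180.012])]
cap side [552.599 -45.682]
[[-0.942  0.335  0.   ]
 [ 0.335  0.942  0.   ]
 [-0.     0.    -1.   ]] [ 1.21   0.423  1.63  -0.     1.089 -0.019]
```

The black cap is at the post, so orange is exactly 3 clicks (135°) short. The axis is at about (534.5, 51.5), rack yaw 0.182, and the lock at about (552.5, -44). Next I move over the knob.

Call:
move_arm:
  steps:
    - [[-0.97,-0.79,0],0,0]
    - [[-0.97,-0.79,0],0,0]
    - [[-0.97,-0.79,0],0,0]
    - [[-0.97,-0.79,0],0,0]
    - [[-0.97,-0.79,0],0,0]
    - [[-0.97,-0.79,0],0,0]
    - [[-0.97,-0.79,0],0,0]
    - [[-0.97,-0.79,0],0,0]
    - [[-0.97,-0.79,0],0,0]
    - [[-0.97,-0.79,0],0,0]
    - [[-0.97,-0.79,0],0,0]
    - [[-0.97,-0.79,0],0,0]
    - [[-0.97,-0.79,0],0,0]
    - [[-0.97,-0.79,0],0,0]
    - [[-0.97,-0.79,0],0,0]
    - [[-0.97,-0.79,0],0,0]
    - [[-0.97,-0.79,0],0,0]
    - [[-0.97,-0.79,0],0,0]
    - [[-0.97,-0.79,0],0,0]
    - [[-0.97,-0.79,0],0,0]

```text
t: 2.47
ee_pos: [534.7, 52.6, 222.9]
orientation: [0.534, 3.095, 0.0]
ft_force: [0.4, 0.7, 1.1]
width: 88.2
grasp_force: 0.0
```

Call:
move_arm:
  steps:
    - [[0,0,0],0.9,0]
    - [[0,0,0],0.9,0]
    - [[0,0,0],0.9,0]
    - [[0,0,0],0,0]
    - [[0,0,0],0,0]

```text
t: 2.88
ee_pos: [534.0, 54.1, 222.7]
orientation: [0.891, 3.012, 0.0]
ft_force: [-0.3, 1.0, -0.8]
width: 87.7
grasp_force: 0.0
```

```bash
cat > st.py <<'E'
from h import *
np.set_printoptions(precision=3,suppress=True)
import sys
o=ctrl.get_obs();M=R.from_rotvec(o["orientation"]).as_matrix()
print(o["t"],o["ee_pos"],"F",o["ft_force"],"Mz",o["moment"],"w",o["width"],o["grasp_force"],"head",np.arctan2(M[1,0],M[0,0]),"q6",o["qpos"][5])
tgt=np.array([float(a) for a in sys.argv[1:4]]);print("tool units",M.T@(tgt-o["ee_pos"])/25)
E
python3 st.py 534.5 51.5 92
```

```text
2.8833 [534.038  54.096 222.718] F [-0.343  0.967 -0.795] Mz [-0.038  0.022 -0.003] w 87.7153512471776 0.0 head 2.5665116917279978 q6 -0.9168906086896581
tool units [-0.071 -0.077  5.229]
```

Call:
move_arm:
  steps:
    - [[-0.07,-0.08,0.65],0,0]
    - [[0,0,0.65],0,0]
    - [[0,0,0.65],0,0]
    - [[0,0,0.65],0,0]
    - [[0,0,0.65],0,0]
    - [[0,0,0.65],0,0]
    - [[0,0,0.65],0,0]
    - [[0,0,0.65],0,0]
    - [[0,0,0],0,0.5]
    - [[0,0,0],0,1]
    - [[0,0,0],0,1]
    - [[0,0,0],0,1]
    - [[0,0,0],0,1]
    - [[0,0,0],0,1]
    - [[0,0,0],0,1]

```text
t: 4.13
ee_pos: [534.7, 51.5, 93.3]
orientation: [0.894, 3.011, 0.001]
ft_force: [-0.3, 0.0, 0.3]
width: 44.7
grasp_force: 0.0
```

```bash
python3 st.py 534.5 51.5 92
```

```text
4.1333 [534.718  51.53   93.258] F [-0.275  0.012  0.319] Mz [-0.004 -0.055 -0.045] w 44.72650634025295 0.0 head 2.564378038067226 q6 -0.9196588105234981
tool units [ 0.007 -0.006  0.05 ]
```

Call:
move_arm:
  steps:
    - [[0,0,0],0,1]
    - [[0,0,0],0,1]
    - [[0,0,0],0,1]
    - [[0,0,0],0,1]
    - [[0,0,0],0,1]
    - [[0,0,0],0,1]

```text
t: 4.63
ee_pos: [534.6, 51.8, 92.7]
orientation: [0.895, 3.011, 0.001]
ft_force: [1.6, 3.3, -0.1]
width: 22.0
grasp_force: 30.0
```

```bash
python3 st.py 534.5 51.5 92
```

```text
4.6333 [534.639  51.793  92.735] F [ 1.615  3.313 -0.132] Mz [ 0.385 -0.091 -0.081] w 21.9719152293125 29.983291625976562 head 2.5639976069453136 q6 -0.9193934923376625
tool units [-0.002 -0.013  0.029]
```

Call:
move_arm:
  steps:
    - [[0,0,0],1,1]
    - [[0,0,0],1,1]
    - [[0,0,0],1,1]
    - [[0,0,0],1,1]
    - [[0,0,0],1,1]
    - [[0,0,0],1,1]
    - [[0,0,0],1,1]
    - [[0,0,0],1,1]
    - [[0,0,0],1,1]
    - [[0,0,0],0,1]
    - [[0,0,0],0,1]

```text
t: 5.55
ee_pos: [535.0, 52.0, 92.7]
orientation: [1.977, 2.441, 0.002]
ft_force: [2.2, 5.3, -1.8]
width: 21.7
grasp_force: 30.0
```

```bash
python3 st.py 534.5 51.5 92
```

```text
5.55 [534.974  51.965  92.738] F [ 2.208  5.332 -1.788] Mz [ 0.649 -0.263 -0.142] w 21.68328052102493 29.985058307647705 head 1.779822902527598 q6 -0.13530264999632208
tool units [-0.014 -0.022  0.03 ]
```

One click is done, with low forces. Now the second and third.

Call:
move_arm:
  steps:
    - [[0,0,0],1,1]
    - [[0,0,0],1,1]
    - [[0,0,0],1,1]
    - [[0,0,0],1,1]
    - [[0,0,0],1,1]
    - [[0,0,0],1,1]
    - [[0,0,0],1,1]
    - [[0,0,0],1,1]
    - [[0,0,0],1,1]
    - [[0,0,0],0,1]
    - [[0,0,0],0,1]

```text
t: 6.47
ee_pos: [535.3, 51.9, 92.8]
orientation: [2.761, 1.498, 0.003]
ft_force: [4.1, 3.3, -2.6]
width: 21.9
grasp_force: 30.0
```

Call:
move_arm:
  steps:
    - [[0,0,0],1,1]
    - [[0,0,0],1,1]
    - [[0,0,0],1,1]
    - [[0,0,0],1,1]
    - [[0,0,0],1,1]
    - [[0,0,0],1,1]
    - [[0,0,0],1,1]
    - [[0,0,0],1,1]
    - [[0,0,0],1,1]
    - [[0,0,0],0.2,1]
    - [[0,0,0],0,1]
    - [[0,0,0],0,1]

```text
t: 7.47
ee_pos: [535.5, 51.6, 92.7]
orientation: [3.127, 0.301, 0.003]
ft_force: [5.7, 2.7, -3.8]
width: 21.9
grasp_force: 30.0
```

```bash
python3 st.py 534.5 51.5 92
```

```text
7.4667 [535.52   51.57   92.735] F [ 5.69   2.664 -3.822] Mz [ 0.417 -0.439 -0.096] w 21.912783924408384 29.99011516571045 head 0.19214022548829712 q6 1.4524623512211432
tool units [-0.041 -0.005  0.029]
```

Call:
move_arm:
  steps:
    - [[0,0,0],0,0.3]
    - [[0,0,0],0,0.3]
    - [[0,0,0],0,0.3]
    - [[0,0,0],0,0.3]
    - [[0,0,0],0,0.3]
    - [[0,0,0],0,0.3]

```text
t: 7.97
ee_pos: [534.2, 51.4, 92.7]
orientation: [3.127, 0.299, -0.0]
ft_force: [0.5, 0.0, -0.5]
width: 58.0
grasp_force: 0.0
```

Call:
move_arm:
  steps:
    - [[0,0,-0.6],0,0.3]
    - [[0,0,-0.6],0,0.3]
    - [[0,0,-0.6],0,0.3]
    - [[0,0,-0.6],0,0.3]
    - [[0,0.8,-0.6],0,1]
    - [[0,0.8,0],0,1]
    - [[0,0.8,0],0,1]
    - [[0,0.8,0],0,1]
    - [[0,0.7,0],0,1]
    - [[0,0,0],0,1]
    - [[0,0,0],0,1]

```text
t: 8.88
ee_pos: [552.7, -44.8, 167.6]
orientation: [-3.127, -0.296, 0.0]
ft_force: [0.6, 0.5, -0.5]
width: 18.5
grasp_force: 0.0
```

```bash
python3 st.py 552.6 -44 110; python3 - <<'E'
from h import *
a=cams.get_image("top")["image"][160:250,240:390];b=cams.get_image("side")["image"][175:275,265:375]
im=np.hstack([cv2.resize(a,(480,288),interpolation=3),cv2.resize(b,(317,288),interpolation=3)])
cv2.imwrite("pics/c1.png",im[:,:,::-1])
E
```

```text
8.8833 [552.716 -44.755 167.597] F [ 0.599  0.501 -0.459] Mz [-0.002  0.196  0.023] w 18.4681780412354 0.0 head 0.18885760626105128 q6 1.2795174512429512
tool units [ 0.002 -0.03   2.304]
```

View pics/c1.png

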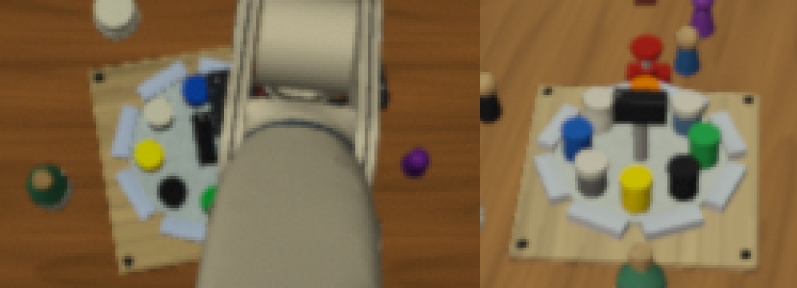

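The side view shows orange behind the knob at the post, with yellow opposite, so the wheel is in place. Now I descend and feel for the cap.

Call:
move_arm:
  steps:
    - [[0,-0.03,0.5],0,1]
    - [[0,0,0.5],0,1]
    - [[0,0,0.5],0,1]
    - [[0,0,0.5],0,1]
    - [[0,0,0.2],0,1]
    - [[0,0,0],0,1]
    - [[0,0,0],0,1]

```text
t: 9.57
ee_pos: [552.6, -42.9, 112.8]
orientation: [-3.127, -0.3, 0.001]
ft_force: [0.5, -0.4, 0.1]
width: 0.6
grasp_force: 0.0
```

Call:
move_arm:
  steps:
    - [[0,0,0.08],0,1]
    - [[0,0,0.08],0,1]
    - [[0,0,0.08],0,1]
    - [[0,0,0],0,1]

```text
t: 9.9
ee_pos: [552.7, -43.5, 106.7]
orientation: [3.127, 0.299, 0.0]
ft_force: [-1.0, -1.3, 0.0]
width: 0.3
grasp_force: 0.0
```

Call:
move_arm:
  steps:
    - [[0,0,0.08],0,1]
    - [[0,0,0.04],0,1]
    - [[0,0,0.04],0,1]
    - [[0,0,0],0,1]

```text
t: 10.23
ee_pos: [552.6, -43.5, 102.5]
orientation: [-3.127, -0.299, 0.001]
ft_force: [0.6, -0.0, -1.2]
width: 0.2
grasp_force: 0.0
```

Call:
move_arm:
  steps:
    - [[0,0,0.04],0,1]
    - [[0,0,0.04],0,1]
    - [[0,0,0],0,1]

```text
t: 10.48
ee_pos: [552.8, -43.6, 100.8]
orientation: [3.127, 0.299, 0.0]
ft_force: [-0.2, -0.4, 2.5]
width: 0.5
grasp_force: 1.3
```

Call:
move_arm:
  steps:
    - [[0,0,0.04],0,1]
    - [[0,0,0.04],0,1]
    - [[0,0,0],0,1]

```text
t: 10.73
ee_pos: [552.8, -43.5, 98.7]
orientation: [3.127, 0.299, 0.0]
ft_force: [-0.1, 0.3, 2.3]
width: 0.7
grasp_force: 1.5
```

Call:
move_arm:
  steps:
    - [[0,0,0.04],0,1]
    - [[0,0,0.04],0,1]
    - [[0,0,0.04],0,1]
    - [[0,0,0],0,1]

```text
t: 11.07
ee_pos: [552.8, -43.5, 95.5]
orientation: [3.127, 0.299, 0.0]
ft_force: [-0.1, -0.3, 3.4]
width: 0.5
grasp_force: 1.4
```

Call:
move_arm:
  steps:
    - [[0,0,0.04],0,1]
    - [[0,0,0.04],0,1]
    - [[0,0,0],0,1]

```text
t: 11.32
ee_pos: [552.8, -43.5, 93.5]
orientation: [3.127, 0.299, 0.0]
ft_force: [-0.2, -0.5, 2.8]
width: 0.5
grasp_force: 1.4
```

Call:
move_arm:
  steps:
    - [[0,0,0.04],0,1]
    - [[0,0,0.04],0,1]
    - [[0,0,0],0,1]

```text
t: 11.57
ee_pos: [552.7, -43.5, 91.5]
orientation: [3.127, 0.299, 0.0]
ft_force: [-0.0, -1.0, 3.2]
width: 0.7
grasp_force: 1.4
```

Call:
move_arm:
  steps:
    - [[0,0,0.04],0,1]
    - [[0,0,0.04],0,1]
    - [[0,0,0],0,1]

```text
t: 11.82
ee_pos: [552.8, -43.5, 89.5]
orientation: [3.127, 0.299, 0.0]
ft_force: [-0.2, 0.3, 3.0]
width: 0.3
grasp_force: 1.4
```

Call:
move_arm:
  steps:
    - [[0,0,0.04],0,1]
    - [[0,0,0.04],0,1]
    - [[0,0,0],0,1]

```text
t: 12.07
ee_pos: [552.7, -43.5, 87.5]
orientation: [3.127, 0.299, 0.0]
ft_force: [1.0, -0.7, 3.0]
width: 0.4
grasp_force: 1.4
```

Call:
move_arm:
  steps:
    - [[0,0,0.04],0,1]
    - [[0,0,0.04],0,1]
    - [[0,0,0],0,1]

```text
t: 12.32
ee_pos: [552.7, -43.5, 85.5]
orientation: [3.127, 0.299, 0.0]
ft_force: [1.0, -0.4, 2.8]
width: 0.4
grasp_force: 1.4
```

Call:
move_arm:
  steps:
    - [[0,0,0.04],0,1]
    - [[0,0,0.04],0,1]
    - [[0,0,0],0,1]

```text
t: 12.57
ee_pos: [552.7, -43.5, 83.5]
orientation: [3.127, 0.299, 0.0]
ft_force: [0.3, 0.3, 3.5]
width: 0.1
grasp_force: 1.4
```

Call:
move_arm:
  steps:
    - [[0,0,0.04],0,1]
    - [[0,0,0],0,1]

```text
t: 12.73
ee_pos: [552.7, -43.5, 82.6]
orientation: [3.127, 0.299, 0.0]
ft_force: [-0.1, -0.8, 2.6]
width: 0.6
grasp_force: 1.4
```

Call:
move_arm:
  steps:
    - [[0,0,0.04],0,1]
    - [[0,0,0],0,1]

```text
t: 12.9
ee_pos: [552.7, -43.5, 81.6]
orientation: [3.127, 0.299, 0.0]
ft_force: [0.4, -0.4, 3.0]
width: 0.4
grasp_force: 1.5
```

Call:
move_arm:
  steps:
    - [[0,0,0.04],0,1]
    - [[0,0,0],0,1]

```text
t: 13.07
ee_pos: [552.8, -43.5, 80.8]
orientation: [3.127, 0.299, 0.0]
ft_force: [-0.8, -0.1, 6.2]
width: 0.3
grasp_force: 2.9
```

Call:
move_arm:
  steps:
    - [[0,0,0.03],0,1]
    - [[0,0,0],0,1]

```text
t: 13.23
ee_pos: [552.9, -43.5, 80.2]
orientation: [3.127, 0.299, 0.0]
ft_force: [-1.0, -0.3, 8.5]
width: 0.1
grasp_force: 4.0
```

Force is rising at the stop, after about 20 mm of travel. I'll press on to about 12 N.

Call:
move_arm:
  steps:
    - [[0,0,0.03],0,1]
    - [[0,0,0],0,1]
    - [[0,0,0],0,1]

```text
t: 13.48
ee_pos: [552.9, -43.5, 79.8]
orientation: [3.127, 0.299, 0.001]
ft_force: [-2.4, -0.9, 9.7]
width: 0.3
grasp_force: 5.1
```

```bash
python3 st.py 552.6 -44 110
```

```text
13.4833 [552.877 -43.527  79.794] F [-2.379 -0.898  9.665] Mz [-0.09   0.413  0.057] w 0.3353221122598907 5.053325090557337 head 0.19054551599856015 q6 1.280262352231728
tool units [-0.014  0.017 -1.208]
```

Call:
move_arm:
  steps:
    - [[0,0,0.03],0,1]
    - [[0,0,0],0,1]
    - [[0,0,0],0,1]

```text
t: 13.73
ee_pos: [552.9, -43.5, 79.3]
orientation: [3.127, 0.299, 0.001]
ft_force: [-1.3, -0.3, 11.9]
width: 0.5
grasp_force: 6.2
```

Call:
move_arm:
  steps:
    - [[0,0,-0.3],0,1]
    - [[0,0,-0.6],0,1]
    - [[0,0,-0.8],0,1]
    - [[0,0,-0.8],0,1]
    - [[0,0,-0.8],0,1]
    - [[0,0,-0.8],0,1]
    - [[0,0,-0.8],0,1]
    - [[0,0,-0.8],0,1]
    - [[0,0.9,0],0,1]
    - [[0,0.9,0],0,1]
    - [[0,0.9,0],0,1]
    - [[0,0.9,0],0,1]
    - [[0,0.9,0],0,1]
    - [[0,0.9,0],0,1]
    - [[0,0.9,0],0,1]
    - [[0,0.9,0],0,1]
    - [[0,0.9,0],0,1]
    - [[0,0,0],0,1]

```text
t: 15.23
ee_pos: [591.1, -245.5, 220.3]
orientation: [3.127, 0.295, -0.001]
ft_force: [-0.1, -0.0, -0.3]
width: 0.3
grasp_force: 0.0
```

```bash
python3 - <<'E'
from h import *
t=cams.get_image("top");s=cams.get_image("side")
a=t["image"][160:250,240:390];b=s["image"][175:275,265:375]
im=np.hstack([cv2.resize(a,(480,288),interpolation=3),cv2.resize(b,(317,288),interpolation=3)])
cv2.imwrite("pics/c2.png",im[:,:,::-1])
def rp(d,y0,y1,x0,x1):
    i=d["image"].astype(int);m=(i[...,0]>110)&(i[...,1]<50)&(i[...,2]<60);m[:y0]=0;m[y1:]=0;m[:,:x0]=0;m[:,x1:]=0
    v,u=np.nonzero(m);return len(v),v.min(),v.mean(),u.mean()
s0={"image":cv2.imread("pics/side0.png")[:,:,::-1]}
print(rp(s0,180,215,310,335),rp(s,180,215,310,335))
for z in(81,101):print(z,proj(s,[552.6,-44,z]))
E
```

```text
(122, np.int64(188), np.float64(194.7704918032787), np.float64(322.8032786885246)) (102, np.int64(192), np.float64(197.27450980392157), np.float64(322.8627450980392))
81 [322.13981582 195.3831248 ]
101 [322.11323854 190.53440003]
```

View pics/c2.png

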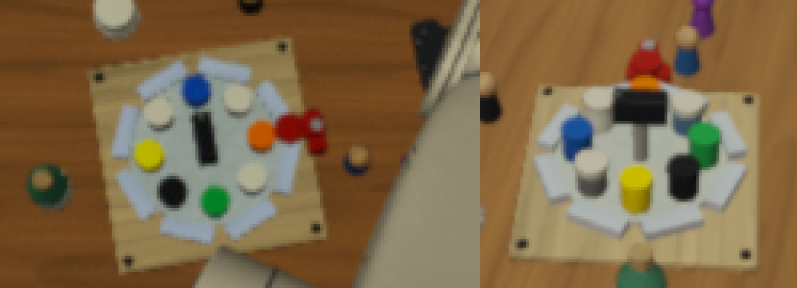

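Orange sits at the red post (262,135). The cap has dropped about 4–5 px in the side view, which matches 20 mm, and the dolls haven't moved. Handing in.

```bash
python3 -c "
from h import *
print(ctrl.close_job())"
```

```text
the job is handed in; nothing more can be done
None
```

I turned the wheel three clicks clockwise so the orange pot is at the red lock post, pressed the plunger about 20 mm to its hard stop (last reading about 12 N), and handed the job in at about 15 s; no verdict came back.

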